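# Stop the pump rotor under the ring lamp and roll it home

### The job

Take the black knob and steer the grey pump rotor along the tilting cradle, by tilting alone and never touching the rotor: bring it to a standstill centred under the ring lamp and keep it there for at least four seconds, then let it roll gently back against the stop at the knob end, set the cradle down on its rest and let go. Roll the rotor slowly all the time (under 0.3 m/s, and under 0.15 m/s when it meets the knob-end stop) and do not let it run into the far stop.

Things in the scene. Friction and masses are not known exactly. Their poses are not given: they have to be found in the camera images.
- base: Grey-painted base plate, 250 x 500 x 12 mm, fixed to the table. Origin: centre of its underside; z up, y along the cradle towards the knob end, x parallel to the hinge axis. Two dark uprights at its middle (top 116 mm up) carry the hinge. The lamp post (on the +x side) and small loose bits stand on it beside the cradle.
- pivot (a point): Middle of the cradle's hinge axis, fixed, 100 mm above the base's origin. The hinge axis is the base's x.
- cradle (a joint): Cradle tilt, rad: 0 level, positive = knob end raised; -0.14 (lower rest, where it lies by its own weight at the start) to 0.14. About 1 kg, hinge damping 0.3 N m s/rad, no spring. Two steel rails along y, 12 mm wide, inner gap 52, 390 long, crowned: tops bow up evenly (1.5 m radius), highest at the middle, 8 mm above the hinge axis. End plates top 50 mm above the axis.
- knob (a point): Centre of the black ball knob, 34 mm in diameter, on a thin upright 10 mm stem beyond the end plate on the cradle: in the level cradle it lies 265 mm along the base's +y and 75 mm above the pivot, and it swings with the cradle about the hinge. Grasp it from above, at any yaw; it can turn between the finger pads.
- rotor: Grey drum, 84 mm across, 46 wide, hubs 60 across, 78 long overall, 0.4 kg; origin at its centre, x along its axle. Hubs roll on the rails, 5.1 m/s2 per rad of slope; drag about 0.012 rad of slope. Centre y from the pivot, slope y/1.53 towards the ends: accelerates along +y by 5.1*(y/1.53 - tilt), so balances, unstably, at tilt = y/1.53. Starts at y = +145 mm (knob-end stop); far stop -145.
- ring (a point): Centre of the white ring lamp, a level ring of 120 mm mean diameter and 12 mm bar, fixed 217 mm above the table over the rails, on an arm from a post on the base. The rotor, seen from above, must stand in the middle of it; it passes underneath with 20 mm or more to spare.
Not all that is in view belongs to the job. There is more than one size of the rotor; the job needs the smallest.

How it is judged (in metres and radians):
On the way:
1. the rotor stands still centred under the ring lamp, kept there for 4 s (horizontal distance between rotor and ring below 0.018 m and linear speed of rotor below 0.05 m/s), for 4 s.
At the end, for the whole second after the job is handed in: The rotor has stood within 18 mm of the ring's centre, seen from above, below 0.05 m/s for 4 s unbroken; now it rests (under 0.02 m/s) at the knob-end stop, 138 mm or more from the pivot along the base's y, and the cradle lies on its lower rest (tilt below -0.125 rad) (y of rotor in the frame of base above 0.138 m and height (world z) of rotor above 0.1 m and linear speed of rotor below 0.02 m/s and value of joint cradle below -0.125 rad); the robot touches nothing.
It fails at once if the rotor rolls faster than 0.35 m/s (linear speed of rotor above 0.35 m/s).
It fails at once if the rotor runs hard into the knob-end stop (over 0.2 m/s in the last 15 mm) (y of rotor in the frame of base above 0.132 m and linear speed of rotor above 0.2 m/s).
It fails at once if the rotor runs into the far stop (y of rotor in the frame of base below -0.137 m).
It fails at once if the rotor comes off the rails (height (world z) of rotor below 0.09 m).
It fails at once if the robot touches the rotor (contact force between any of the fingers, the arm and rotor above 0.3 N).
It also fails if it takes over 59 s, if anything falls off the work surface, if the arm or the gripper's body presses on something with over 40 N, if the wrist force passes 120 N, or if a joint passes its speed limit or range.

### The arm

A 6-joint arm with a two-finger parallel gripper is mounted at the origin on the work surface. World frame = base frame: x ahead of the robot, y to its left, z up, the work surface at z = 0. Lengths are in mm, angles in rad, forces in N, time in s.
With the tool pointing down it reaches from about 300 to 775 mm from the base axis. Payload 14.6 kg.
Tool frame: the origin (TCP) lies at the very end of the fingers, on their centre line; the grasp point (between the pads) lies 19 mm behind it; x points along the fingers, z is the direction in which the jaws open and shut, and the axes are right-handed (so a half turn about x gives the same grasp; the last joint's range is limited). The gripper opens to 94 mm and grips with 3 to 60 N. Pads are 16 mm wide; open, the fingers measure 119 mm over their backs; the gripper's body (75 mm by 177 mm) begins 78 mm behind the grasp point.
Start: joints at [-1.347, 0.3, 1.521, -0, 1.321, -0.067], TCP at [157.688, -526.9, 205.446] pointing down, gripper open.
Joint ranges: [-3.03, 3.03], [-0.79, 2.21], [0.23, 2.52], [-1.04, 4.18], [0, 3.07], [-2.55, 2.55]. Speed limits (rad/s): [2.22, 2.22, 2.57, 3.14, 3.14, 3.14].

### API

Orientations are given as [roll, pitch, yaw] about the fixed x, y, z axes, in that order (R = Rz(yaw) Ry(pitch) Rx(roll)).
In Python, from cell import manip gives the robot as it stands.
- The arm moves only by the shell command python3 -m jog 'ROWS' [FORCE]. ROWS is a JSON object of lists of equal length, an entry for each row: "grip": the opening, from -1 (shut) to 1 (fully open), so that 0 is half open; "offset": the shift along the world's x, y, z in m, a list of three; "rot": the turn, a rotation vector about the world's x, y, z in rad, a list of three. In form: {"grip": [grip, ...], "offset": [[x, y, z], ...], "rot": [[wx, wy, wz], ...]}. A call has exactly 5 rows; each row shifts and turns the pose as measured when the row begins; what a row does not reach is not made up. A row lasts 1/10 s, in which the tool goes at most 50 mm and 8.59 degrees, less where a joint would pass 70% of its speed; a pose out of reach is approached as far as the arm can. A call with a gripper value outside its range is refused whole. The fingers move at their own pace and stop on an object; FORCE is the grip in N (left out, the last holds). Time passes only in rows, so rows that do not move let the fingers close, or fill a call up. It gives the time, the measured TCP pose, the force and the opening at its end, in the units of the state.
- manip.read_state(): the state, without advancing time (a new reading comes with each control period).
- manip.camera(name): name is "scene" or "top"; returns a dict with "image" (400x640x3 uint8, red, green, blue), "range_z" (400x640 float32, mm along the optical axis (not along the pixel's ray), 0 where there is no reading), "fx", "fy", "cx", "cy" (pixels), "R" (3x3) and "t" (3): a world point X has camera coordinates R X + t. Camera axes: x right, y down, z forward; pixel columns grow to the right and rows downward; lengths in mm; the calibration is good to about 2 mm. A picture is of the moment at which its call begins.
- manip.sign_off(): hands the job in, once; it reports no verdict.
The state is a dict: "clock": time; "joints": joint angles; "qd": joint speeds; "effort": joint torques, N m; "eef_pos": TCP position; "eef_rot": TCP orientation; "wrist_force": force on the tool from outside, world axes, zero at the start; "moment": the same for the moment, N m; "finger_gap": finger opening in mm.
Only numpy, scipy, OpenCV 4.12 (cv2) and the standard library are available. Lean on these libraries where they do the work, as an engineer would, in place of code of your own. Each camera call takes 0.05 s, during which the arm holds its last target. There are 200 camera calls.

## Working session

There is one attempt and no reset: what is moved stays moved. The work goes in short steps, Python scripts to look and compute and a shell command to move; the robot and the scene stay as the last step left them, time stands still between calls to the robot, and variables do not carry over. Pictures are saved under pics/ and viewed, about 8 in all and at most 12, crops included, and the job is handed in when it is done.

```bash
ls; mkdir -p pics
python3 - <<'E'
from cell import manip
import cv2
s=manip.read_state(); print({k:s[k] for k in ('clock','eef_pos','eef_rot','finger_gap','wrist_force')})
for n in('scene','top'):
    c=manip.camera(n); cv2.imwrite(f'pics/{n}0.png',c['image'][:,:,::-1]); print(n,c['fx'],c['cx'],c['cy'],c['R'],c['t'])
E
```

```text
pics
{'clock': 0.0, 'eef_pos': array([ 157.62227473, -526.66238052,  204.90226277]), 'eef_rot': array([3.07649544, 1.56966969, 1.79645598]), 'finger_gap': 94.04225438838922, 'wrist_force': array([ 0.09839768, -0.18805834,  0.92336326])}
scene 365.37934716671754 318.5480934897136 200.34312292096888 [[ 0.73881956  0.6739007  -0.00187313]
 [ 0.57499262 -0.63182813 -0.51978524]
 [-0.35146713  0.38295047 -0.85429491]] [-438.50459181 -115.88772543  978.91630097]
top 412.9324313094844 320.45848255483105 202.23152033081746 [[-0.01334312 -0.99928131 -0.03547984]
 [-0.98385794  0.01945325 -0.17789078]
 [ 0.17845313  0.0325335  -0.98341042]] [143.102509   499.86219875 846.19924688]
```

View pics/scene0.png

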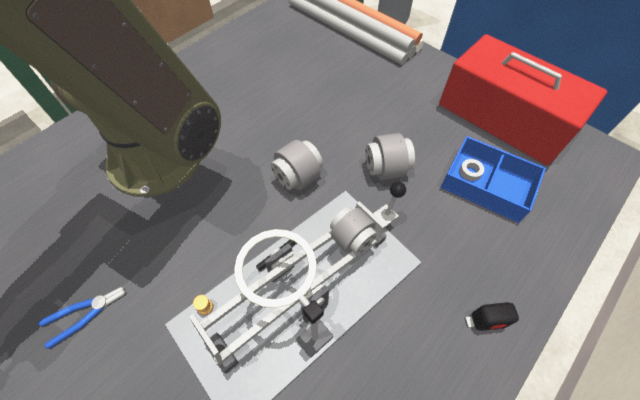

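View pics/top0.png

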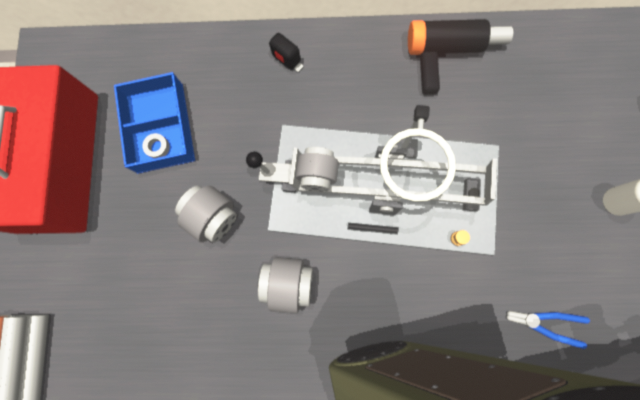

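The top view shows the knob at about (255,159), the rotor on the cradle at (317,168) and the ring at (418,164). The plate corners are near (281,127), (498,145), (496,253) and (269,231). Knob end is left, which is +y in the world, and the lamp post is up, which is +x.

```bash
cat > h.py <<'E'
import numpy as np, cv2
from cell import manip
from scipy.spatial.transform import Rotation as Ro
def cloud(c):
    v,u=np.mgrid[0:400,0:640]; z=c['range_z'].astype(float)
    P=np.stack([(u-c['cx'])/c['fx']*z,(v-c['cy'])/c['fy']*z,z],-1)
    W=(P-c['t'])@c['R']; W[z<=0]=np.nan
    return W
def ray(c,u,v,h):
    d=np.array([(u-c['cx'])/c['fx'],(v-c['cy'])/c['fy'],1])@c['R']; o=-c['t']@c['R']
    return o+d*(h-o[2])/d[2]
E
python3 - <<'E'
from h import *
px={'top':dict(pl=[(281,127),(498,145),(496,253),(269,231)],knob=(255,159)),
    'scene':dict(pl=[(420,265),(240,410),(168,324),(348,193)],knob=(398,189))}
np.set_printoptions(precision=1,suppress=True)
for n in('top','scene'):
    c=manip.camera(n); W=cloud(c); np.savez(f'{n}0.npz',W=W,im=c['image'])
    print(n,'cam',-c['t']@c['R'])
    for p in px[n]['pl']: print('corner',p,ray(c,*p,12))
    u,v=px[n]['knob']; print('knob ray',ray(c,u,v,137),'surf',W[v,u])
    x,y,z=W[...,0],W[...,1],W[...,2]
    # plate
    g=c['image'].min(-1); 
    m=(z>7)&(z<17)&(g>110)&(x>350)&(x<760)&(y>-300)&(y<350)
    k,l,st,_=cv2.connectedComponentsWithStats(m.astype(np.uint8)); i=1+st[1:,4].argmax()
    Q=W[l==i]; print('plate z',np.median(Q[:,2]),Q[:,2].std(),cv2.minAreaRect(Q[:,:2].astype(np.float32)))
    m=(z>205)&(z<232)&(c['image'].min(-1)>170)&(x>400)&(x<700)&(y>-250)&(y<100)
    Q=W[m]; print('ring n',len(Q),'z',np.median(Q[:,2]),cv2.fitEllipse(Q[:,:2].astype(np.float32)) if len(Q)>5 else 0, cv2.minAreaRect(Q[:,:2].astype(np.float32)) if len(Q)>5 else 0)
s=manip.read_state(); print(Ro.from_euler('xyz',s['eef_rot']).as_matrix())
E
```

```text
top cam [342.7 105.7 926.2]
corner (281, 127) [689.  225.8  12. ]
corner (498, 145) [ 632.8 -269.5   12. ]
corner (496, 253) [ 389.1 -243.6   12. ]
corner (269, 231) [445.6 251.8  12. ]
knob ray [576.  261.2 137. ] surf [570.6 257.6 155.1]
plate z 11.986632174316838 1.6240845602982001 ((540.09130859375, -8.145172119140625), (501.1484375, 250.32107543945312), 82.79435729980469)
ring n 1497 z 221.9104580101006 ((535.938720703125, -41.349491119384766), (118.3813705444336, 124.00345611572266), 83.54856872558594) ((535.133544921875, -41.470062255859375), (129.91290283203125, 129.6858367919922), 32.87931823730469)
scene cam [ 734.7 -152.6  775.2]
corner (420, 265) [698.7 216.8  12. ]
corner (240, 410) [ 615.2 -235.    12. ]
corner (168, 324) [ 392.7 -233.1   12. ]
corner (348, 193) [460.2 254.3  12. ]
knob ray [575.9 265.3 137. ] surf [579.4 256.  151.3]
plate z 11.035268349186325 1.3061770478232952 ((541.346435546875, -6.5587158203125), (500.10009765625, 250.20420837402344), 82.72518920898438)
ring n 1747 z 220.9772061266255 ((539.1773681640625, -42.194976806640625), (118.3457260131836, 122.98651123046875), 84.23645782470703) ((537.7138671875, -41.73030090332031), (130.16209411621094, 129.4154510498047), 35.46279525756836)
[[-0.   1.   0.3]
 [ 0.   0.3 -1. ]
 [-1.   0.  -0. ]]
```

Both cameras agree on the layout:

| Item | Measured |
|---|---|
| Base origin | (540.7, -7.4), y axis (0.126, 0.992) |
| Plate size | 500 x 250, as given |
| Ring centre, base frame | y = -34.5, x ≈ 0 |
| Knob at rest | about (575.5, 263.3, 137); the prediction is (575.1, 263.3) |

I'll move above the knob next.

```bash
python3 -m jog '{"grip":[1,1,1,1,1],"offset":[[0.01,0.02,0.04],[0.02,0.038,0.025],[0.0215,0.0405,0.02],[0.0215,0.0405,0.01],[0.0215,0.0405,0]],"rot":[[0,0,0.14],[0,0,0.14],[0,0,0.14],[0,0,0.14],[0,0,0.14]]}'
python3 -m jog '{"grip":[1,1,1,1,1],"offset":[[0.022,0.042,0],[0.022,0.042,0],[0.022,0.042,0],[0.022,0.042,0],[0.022,0.042,0]],"rot":[[0,0,0.14],[0,0,0.14],[0,0,0.14],[0,0,0.14],[0,0,0.0]]}'
python3 -c "
from h import *
s=manip.read_state();R=Ro.from_euler('xyz',s['eef_rot']).as_matrix();print(s['clock'],s['eef_pos'],R,np.degrees(np.arctan2(R[1,2],R[0,2])))"
```

```text
clock: 0.7
eef_pos: [251.7, -343.2, 300.4]
eef_rot: [-3.118, 1.565, 2.603]
wrist_force: [0.6, -0.3, -0.2]
finger_gap: 94.0
clock: 1.2
eef_pos: [363.4, -124.1, 301.4]
eef_rot: [-2.571, 1.568, -2.546]
wrist_force: [0.8, -1.1, 0.4]
finger_gap: 93.8
1.2 [ 363.37082221 -124.13340992  301.40410933] [[-0.00266435 -0.02451995  0.99969579]
 [-0.0018052   0.99969783  0.02451519]
 [-0.99999482 -0.00173933 -0.0027078 ]] 1.4047626563485685
```

```bash
python3 -m jog '{"grip":[1,1,1,1,1],"offset":[[0.0235,0.043,0],[0.0235,0.043,0],[0.0235,0.043,0],[0.0235,0.043,0],[0.0235,0.043,0]],"rot":[[0,0,-0.05],[0,0,-0.05],[0,0,-0.05],[0,0,0],[0,0,0.0]]}'
python3 -m jog '{"grip":[1,1,1,1,1],"offset":[[0.0235,0.043,0],[0.0235,0.043,-0.01],[0.0235,0.043,-0.02],[0.02,0.035,-0.02],[0.01,0.02,-0.02]],"rot":[[0,0,0],[0,0,0],[0,0,0],[0,0,0],[0,0,0.0]]}'
python3 -c "
from h import *
s=manip.read_state();R=Ro.from_euler('xyz',s['eef_rot']).as_matrix();print(s['clock'],s['eef_pos'],R,np.degrees(np.arctan2(R[1,2],R[0,2])))"
```

```text
clock: 1.7
eef_pos: [480.6, 97.1, 302.1]
eef_rot: [-1.599, 1.569, -1.729]
wrist_force: [0.8, -1.3, 0.3]
finger_gap: 93.8
clock: 2.2
eef_pos: [580.7, 285.7, 232.9]
eef_rot: [-0.112, 1.567, -0.239]
wrist_force: [0.1, -0.9, 0.7]
finger_gap: 94.0
2.2 [580.7321686  285.73245626 232.94761583] [[ 3.54787137e-03  1.26662004e-01  9.91939590e-01]
 [-8.63926881e-04  9.91945851e-01 -1.26659713e-01]
 [-9.99993333e-01 -4.07590905e-04  3.62872300e-03]] -7.276660409899036
```

```bash
python3 -m jog '{"grip":[1,1,1,1,1],"offset":[[-0.005,-0.022,-0.01],[0,0,-0.025],[0,0,-0.025],[0,0,-0.025],[0,0,-0.018]],"rot":[[0,0,0],[0,0,0],[0,0,0],[0,0,0],[0,0,0.0]]}'
python3 - <<'E'
from h import *
s=manip.read_state();print(s['clock'],s['eef_pos'],s['wrist_force'])
c=manip.camera('scene');cv2.imwrite('pics/s1.png',cv2.resize(c['image'][80:280,300:520,::-1],None,fx=3,fy=3))
c=manip.camera('top');cv2.imwrite('pics/t1.png',c['image'][:,:,::-1])
E
```

```text
clock: 2.7
eef_pos: [575.1, 266.4, 121.4]
eef_rot: [-2.032, 1.568, -2.154]
wrist_force: [-0.2, 0.1, 0.0]
finger_gap: 94.1
2.7 [575.07556198 266.39803597 121.43379487] [-0.2330231   0.07081208  0.04857422]
```

View pics/s1.png

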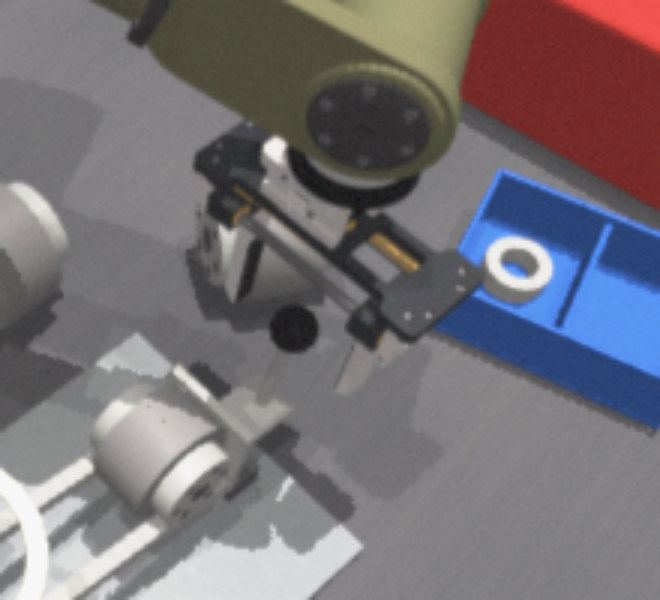

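View pics/t1.png

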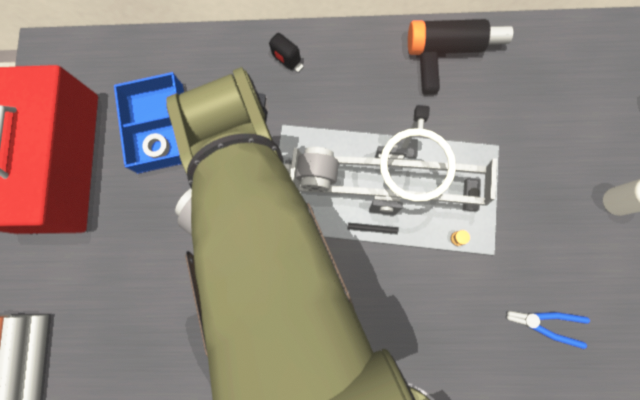

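The scene crop shows the knob at (294,328) between the open fingers, with no contact. In the top view the arm doesn't hide the rotor (317,168). I'll write the rotor tracker, then fine-adjust and close.

```bash
cat >> h.py <<'E'
from scipy.optimize import least_squares, brentq
O=np.array([540.7,-7.4,0]); B=np.array([[.992,-.126,0],[.126,.992,0],[0,0,1]])
RING=-34.5
Z0=None
def tilt(z, zrest, trest=-0.14):
    f=lambda t:75*np.cos(t)+265*np.sin(t)
    return brentq(lambda t:f(t)-f(trest)-(z-zrest),-.3,.3)
def rotor(n='top'):
    """rotor y in base frame (mm): cylinder r=42 fitted to drum range points"""
    c=manip.camera(n); P=(cloud(c)-O)@B.T; P=P.reshape(-1,3); P=P[~np.isnan(P[:,0])]
    P=P[(abs(P[:,0])<21)&(abs(P[:,1])<195)&(P[:,2]<205)&(P[:,2]>125)]
    if len(P)<60: return np.nan,np.nan,len(P)
    y0=np.median(P[:,1]); P=P[abs(P[:,1]-y0)<50]
    r=least_squares(lambda p:np.hypot(P[:,1]-p[0],P[:,2]-p[1])-42,[y0,130],loss='soft_l1',f_scale=2)
    return r.x[0],r.x[1],len(P)
E
python3 -m jog '{"grip":[1,0,-1,-1,-1],"offset":[[0,-0.003,-0.003],[0,0,0],[0,0,0],[0,0,0],[0,0,0]],"rot":[[0,0,0],[0,0,0],[0,0,0],[0,0,0],[0,0,0.0]]}' 25
python3 -m jog '{"grip":[-1,-1,-1,-1,-1],"offset":[[0,0,0],[0,0,0],[0,0,0],[0,0,0],[0,0,0]],"rot":[[0,0,0],[0,0,0],[0,0,0],[0,0,0],[0,0,0.0]]}' 25
python3 - <<'E'
from h import *
print(rotor('top'),rotor('scene'))
s=manip.read_state();print(s['clock'],s['eef_pos'],s['wrist_force'],s['finger_gap'],(s['eef_pos']-O)@B.T)
E
```

```text
clock: 3.3
eef_pos: [575.9, 263.4, 121.6]
eef_rot: [-1.329, 1.569, -1.452]
wrist_force: [-0.2, 0.6, 0.7]
finger_gap: 65.5
clock: 3.8
eef_pos: [575.1, 263.6, 122.2]
eef_rot: [-2.074, 1.569, -2.196]
wrist_force: [-1.7, -0.3, 2.2]
finger_gap: 32.6
(np.float64(147.7062654319187), np.float64(110.19172445071011), 790) (np.float64(149.00120170275957), np.float64(109.52735756006915), 722)
3.9 [575.17924176 263.64369411 122.25339577] [-5.15346783  0.06322804  2.6306937 ] 32.57056140996567 [5.19023641e-02 2.73219729e+02 1.22253396e+02]
```

Grip at 32.6 mm means about 4 mm above the ball's centre. The tracker agrees with theory at rest: measured y 147.7, z 110.2, predicted 147.9, 110.4. I'll regrasp lower.

```bash
python3 -m jog '{"grip":[0,0,0,0,-0.5],"offset":[[0,0,0],[0,0,-0.004],[0,0,-0.003],[0,0,0],[0,0,0]],"rot":[[0,0,0],[0,0,0],[0,0,0],[0,0,0],[0,0,0.0]]}' 30
python3 -c "
from h import *
s=manip.read_state();print(s['clock'],s['eef_pos'],s['finger_gap'])"
```

```text
clock: 4.4
eef_pos: [575.9, 263.5, 114.1]
eef_rot: [-1.311, 1.569, -1.434]
wrist_force: [-0.1, 0.3, 0.2]
finger_gap: 42.1
4.4 [575.85344283 263.45686036 114.14879595] 42.05833996989148
```

```bash
python3 -m jog '{"grip":[-0.4,-1,-1,-1,-1],"offset":[[0,0,0.004],[0,0,0],[0,0,0],[0,0,0],[0,0,0]],"rot":[[0,0,0],[0,0,0],[0,0,0],[0,0,0],[0,0,0.0]]}' 30
cat > ctl.py <<'E'
import json,sys,os
from h import *
from scipy.integrate import solve_ivp
L='log.json'
def sim(y,v,tf,times,t0):
    """integrate local rotor pos (m); tf(t)=tilt; returns y,v at times"""
    out=[];dt=.01;t=t0;k=0
    for T in times:
        n=max(1,int(np.ceil((T-t)/dt-1e-9))) if T>t else 0
        h=(T-t)/n if n else 0
        for _ in range(n):
            g=5.1*(y/1.53-tf(t+h/2)); t+=h
            if v==0 and abs(g)<=.061: continue
            s=np.sign(v) if v!=0 else np.sign(g)
            vn=v+(g-.061*s)*h
            if v!=0 and vn*v<0: vn=0.
            y+=(v+vn)/2*h; v=vn
            if y>.145: y,v=.145,min(v,0.)
        out.append((y,v))
    return np.array(out)
def sense(pub=True):
    log=json.load(open(L)) if os.path.exists(L) else []
    for n,b in(('top',0.),('scene',1.1)):
        s=manip.read_state(); p=(s['eef_pos']-O)@B.T
        if not log: json.dump(float(s['eef_pos'][2]),open('zrest.json','w'))
        t=tilt(s['eef_pos'][2],json.load(open('zrest.json')))
        yw,zw,N=rotor(n); yw-=b
        yl=(yw*np.cos(t)+(zw-100)*np.sin(t))/1e3
        log.append((float(s['clock']),t,yl,yw,zw,n)); f=s['wrist_force']
        print(f"{s['clock']:.2f} tilt {t:.4f} yl {yl*1e3:.1f} yw {yw:.1f} zw {zw:.1f} N{N} knob {p[0]:.1f} {p[1]:.1f} z {s['eef_pos'][2]:.1f} F{f.round(1)} gap {s['finger_gap']:.1f}")
    json.dump(log,open(L,'w')); return log
def est(log):
    W=[l for l in log if l[0]>log[-1][0]-1.3 and l[2]==l[2]]
    T=np.array([l[0] for l in W]);tl=np.array([l[1] for l in log]);tt=np.array([l[0] for l in log]);Y=np.array([l[2] for l in W])
    def r(p):
        q=sim(p[0],p[1],lambda t:np.interp(t,tt,tl)+p[2],T,T[0])
        return np.r_[(q[:,0]-Y)/.0008,p[2]/.004,p[1]/.5]
    v0=(Y[-1]-Y[0])/(T[-1]-T[0]+1e-9) if len(Y)>2 else 0
    p=min((least_squares(r,[Y[0],v,0],diff_step=1e-3,x_scale=[.01,.05,.01]) for v in(v0,v0+.03,v0-.03,.5*v0+1e-4)),key=lambda r:r.cost)
    q=sim(p.x[0],p.x[1],lambda t:np.interp(t,tt,tl)+p.x[2],[T[-1]+.05],T[0])[-1]
    return q,p.x[2],p.cost
def plan(q,t0,b,goal,vmax):
    """tilts at ends of next calls (0.5 s ramp + 0.1 s hold)"""
    n=5; K=.6*np.arange(n+1); K=np.c_[K,K+.5].ravel()[:-1]
    T=np.arange(.1,.6*n,.1)
    tf=lambda x:(lambda t:np.interp(t,K,np.r_[t0,np.repeat(x,2)][:len(K)])+b)
    d=np.sign(goal-q[0])
    yr=q[0]+d*np.minimum(abs(goal-q[0]),vmax*T)
    def r(x):
        s=sim(q[0],q[1],tf(x),T,0)
        return np.r_[(s[:,0]-yr)/.02,2*(s[-1]-[yr[-1],0 if yr[-1]==goal else d*vmax])/[.01,.03],np.maximum(0,abs(s[:,1])-.12)/.01,np.diff(np.r_[t0,x])/.05]
    best=None
    for k in(-.012,0,.012,.024):
        x0=np.clip(np.interp(K[1::2],T,yr)/1.53-d*k,-.135,.135)
        o=least_squares(r,x0,bounds=(-.139,.139),diff_step=.01,x_scale=.02)
        if best is None or o.cost<best.cost: best=o
    s=sim(q[0],q[1],tf(best.x),K[1:],0)
    return best.x,s
def rows(t0,t1):
    f=lambda t:np.array([265*np.cos(t)-75*np.sin(t),75*np.cos(t)+265*np.sin(t)])
    d=f(t1)-f(t0); w=np.array([0,d[0],0])@B
    print(f'tilt {t0:.4f}->{t1:.4f}: total mm x {w[0]:.1f} y {w[1]:.1f} z {d[1]:.1f}  per row /5: {w[0]/5:.2f} {w[1]/5:.2f} {d[1]/5:.2f}')
if __name__=='__main__':
    goal,vm=float(sys.argv[1])/1e3,float(sys.argv[2])
    log=sense(); q,b,c=est(log)
    print(f'est y {q[0]*1e3:.1f} v {q[1]*1e3:.0f} mm/s bias {b:.4f} cost {c:.1f}')
    x,s=plan(q,log[-1][1],b,goal,vm)
    print('tilts',x.round(4),'y',(s[::2,0]*1e3).round(),'v',(s[::2,1]*1e3).round()); rows(log[-1][1],x[0])
E
time python3 ctl.py -35.4 0.06
```

```text
clock: 4.9
eef_pos: [575.1, 263.4, 117.7]
eef_rot: [-2.191, 1.568, -2.313]
wrist_force: [-1.1, 0.1, -2.1]
finger_gap: 33.0
4.90 tilt -0.1400 yl 145.1 yw 147.9 zw 110.2 N797 knob -0.0 273.0 z 117.7 F[-1.1  0.1 -2.1] gap 33.0
4.95 tilt -0.1400 yl 145.0 yw 147.7 zw 109.5 N725 knob -0.0 273.0 z 117.7 F[-0.2  0.4 -2.5] gap 32.4
est y 145.0 v 0 mm/s bias 0.0000 cost 0.0
tilts [-0.139 -0.139 -0.139 -0.139 -0.139] y [145. 145. 145. 145. 145.] v [0. 0. 0. 0. 0.]
tilt -0.1400->-0.1390: total mm x -0.0 y -0.0 z 0.3  per row /5: -0.00 -0.01 0.06
real	0m2.801s
user	0m1.602s
sys	0m0.148s
```

```bash
python3 -m jog '{"grip":[-1,-1,-1,-1,-1],"offset":[[0,-0.001,0.007],[0,-0.0012,0.0075],[0,-0.0015,0.0075],[-0.0003,-0.0018,0.0075],[-0.0003,-0.002,0.0075]],"rot":[[0,0,0],[0,0,0],[0,0,0],[0,0,0],[0,0,0.0]]}' 30
python3 -c "
from ctl import *
s=manip.read_state();t=tilt(s['eef_pos'][2],json.load(open('zrest.json')));print(s['clock'],t,(s['eef_pos']-O)@B.T,s['wrist_force'],s['finger_gap']);rows(t,.09)"
```

```text
clock: 5.5
eef_pos: [574.0, 255.1, 157.1]
eef_rot: [-2.331, 1.566, -2.454]
wrist_force: [-0.5, -1.4, -4.0]
finger_gap: 32.5
5.5 0.0061226559432013185 [-4.42534288e-02  2.64591875e+02  1.57066718e+02] [-0.51056343 -1.38032852 -3.97693305] 32.48930925302034
tilt 0.0061->0.0900: total mm x -0.9 y -7.3 z 21.9  per row /5: -0.19 -1.46 4.38
```

```bash
python3 -m jog '{"grip":[-1,-1,-1,-1,-1],"offset":[[-0.0002,-0.0015,0.0045],[-0.0002,-0.0015,0.0045],[-0.0002,-0.0015,0.0045],[-0.0002,-0.0015,0.0045],[-0.0002,-0.001,0.003]],"rot":[[0,0,0],[0,0,0],[0,0,0],[0,0,0],[0,0,0.0]]}' 30
python3 ctl.py -35.4 0.06
```

```text
clock: 6.0
eef_pos: [573.0, 247.1, 180.8]
eef_rot: [-2.234, 1.567, -2.357]
wrist_force: [-1.2, -0.5, -4.5]
finger_gap: 32.7
6.00 tilt 0.0973 yl 145.3 yw 141.6 zw 144.6 N950 knob -0.0 256.5 z 180.8 F[-1.2 -0.5 -4.5] gap 32.7
6.05 tilt 0.0989 yl 144.7 yw 141.1 zw 144.0 N910 knob -0.0 256.4 z 181.2 F[-2.7 -1.6 -3.2] gap 32.9
est y 145.0 v 0 mm/s bias 0.0000 cost 0.1
tilts [0.0989 0.0989 0.0989 0.0989 0.0989] y [145. 145. 145. 145. 145.] v [0. 0. 0. 0. 0.]
tilt 0.0989->0.0989: total mm x 0.0 y 0.0 z -0.0  per row /5: 0.00 0.00 -0.00
```

```bash
python3 -m jog '{"grip":[-1,-1,-1,-1,-1],"offset":[[-0.0001,-0.001,0.0025],[-0.0001,-0.001,0.0025],[0,0,0],[0,0,0],[0,0,0]],"rot":[[0,0,0],[0,0,0],[0,0,0],[0,0,0],[0,0,0.0]]}' 30
python3 ctl.py -35.4 0.06
```

```text
clock: 6.6
eef_pos: [572.8, 245.1, 185.8]
eef_rot: [-2.287, 1.567, -2.41]
wrist_force: [-1.4, -0.6, -3.2]
finger_gap: 32.3
6.60 tilt 0.1166 yl 140.2 yw 135.7 zw 147.2 N947 knob -0.0 254.5 z 185.8 F[-1.4 -0.6 -3.2] gap 32.3
6.65 tilt 0.1164 yl 138.8 yw 134.4 zw 146.3 N929 knob -0.0 254.5 z 185.7 F[-1.3 -1.2 -3.7] gap 32.6
est y 137.9 v -25 mm/s bias 0.0006 cost 0.1
tilts [ 0.0975  0.0612  0.0277  0.007  -0.0061] y [118.  78.  36.  -1. -35.] v [-53. -71. -67. -56. -61.]
tilt 0.1164->0.0975: total mm x 0.2 y 1.9 z -4.8  per row /5: 0.05 0.39 -0.97
```

```bash
python3 -m jog '{"grip":[-1,-1,-1,-1,-1],"offset":[[0,0.0004,-0.001],[0,0.0004,-0.001],[0,0.0004,-0.001],[0,0.0004,-0.001],[0,0.0003,-0.0008]],"rot":[[0,0,0],[0,0,0],[0,0,0],[0,0,0],[0,0,0.0]]}' 30
python3 ctl.py -35.4 0.06
```

```text
clock: 7.2
eef_pos: [573.0, 247.2, 180.6]
eef_rot: [-2.178, 1.567, -2.301]
wrist_force: [-0.9, -1.3, -3.2]
finger_gap: 33.1
7.20 tilt 0.0964 yl 119.7 yw 116.0 zw 144.2 N923 knob -0.0 256.6 z 180.6 F[-0.9 -1.3 -3.2] gap 33.1
7.25 tilt 0.0960 yl 117.8 yw 114.1 zw 143.4 N938 knob -0.0 256.7 z 180.5 F[ 0.7 -1.  -3. ] gap 32.5
est y 115.2 v -49 mm/s bias 0.0001 cost 0.2
tilts [ 0.0688  0.042   0.017  -0.0177 -0.0291] y [ 87.  49.  12. -22. -36.] v [-60. -63. -61. -44.  -0.]
tilt 0.0960->0.0688: total mm x 0.3 y 2.6 z -7.0  per row /5: 0.07 0.52 -1.40
```

Model and measurement agree (cost 0.2), so I'll follow the plan.

```bash
python3 -m jog '{"grip":[-1,-1,-1,-1,-1],"offset":[[0.0001,0.0005,-0.0014],[0.0001,0.0005,-0.0014],[0.0001,0.0005,-0.0014],[0.0001,0.0005,-0.0014],[0,0.0004,-0.0012]],"rot":[[0,0,0],[0,0,0],[0,0,0],[0,0,0],[0,0,0.0]]}' 30
python3 ctl.py -35.4 0.06
```

```text
clock: 7.8
eef_pos: [573.3, 249.8, 173.5]
eef_rot: [-2.202, 1.567, -2.325]
wrist_force: [0.5, -0.6, -2.4]
finger_gap: 32.5
7.80 tilt 0.0687 yl 95.4 yw 92.8 zw 141.0 N918 knob -0.0 259.3 z 173.5 F[ 0.5 -0.6 -2.4] gap 32.5
7.85 tilt 0.0680 yl 93.9 yw 91.3 zw 140.1 N953 knob -0.0 259.4 z 173.3 F[ 1.4 -0.8 -2.8] gap 32.9
est y 92.2 v -30 mm/s bias -0.0035 cost 0.4
tilts [ 0.0879  0.0295 -0.0072 -0.0232 -0.0233] y [ 76.  32. -11. -34. -36.] v [-47. -81. -58. -17.   0.]
tilt 0.0680->0.0879: total mm x -0.2 y -1.9 z 5.1  per row /5: -0.05 -0.38 1.03
```

```bash
python3 -m jog '{"grip":[-1,-1,-1,-1,-1],"offset":[[0,-0.0005,0.0015],[0,-0.0005,0.0015],[0,-0.0004,0.001],[0,0,0],[0,0,0]],"rot":[[0,0,0],[0,0,0],[0,0,0],[0,0,0],[0,0,0.0]]}' 30
python3 ctl.py -35.4 0.06
```

```text
clock: 8.4
eef_pos: [573.1, 248.2, 177.9]
eef_rot: [-2.286, 1.566, -2.409]
wrist_force: [-0.7, -1.0, -2.6]
finger_gap: 32.5
8.40 tilt 0.0860 yl 77.4 yw 74.1 zw 142.2 N928 knob -0.1 257.6 z 177.9 F[-0.7 -1.  -2.6] gap 32.5
8.45 tilt 0.0861 yl 75.0 yw 71.7 zw 141.2 N805 knob -0.0 257.6 z 178.0 F[-1.9 -0.4 -2.4] gap 32.7
est y 72.5 v -54 mm/s bias -0.0040 cost 0.6
tilts [ 0.0296  0.0185 -0.0166 -0.0264 -0.0312] y [ 39.   4. -26. -36. -36.] v [-67. -53. -38.   0.   0.]
tilt 0.0861->0.0296: total mm x 0.6 y 5.1 z -14.7  per row /5: 0.13 1.01 -2.94
```

```bash
python3 -m jog '{"grip":[-1,-1,-1,-1,-1],"offset":[[0.0001,0.001,-0.003],[0.0001,0.001,-0.003],[0.0001,0.001,-0.003],[0.0001,0.001,-0.003],[0.0001,0.0007,-0.002]],"rot":[[0,0,0],[0,0,0],[0,0,0],[0,0,0],[0,0,0.0]]}' 30
python3 ctl.py -35.4 0.06
```

```text
clock: 9.0
eef_pos: [573.8, 253.4, 162.9]
eef_rot: [-2.189, 1.567, -2.311]
wrist_force: [-1.4, -1.5, -1.7]
finger_gap: 32.9
9.00 tilt 0.0281 yl 37.6 yw 36.6 zw 138.2 N758 knob -0.0 262.9 z 162.9 F[-1.4 -1.5 -1.7] gap 32.9
9.05 tilt 0.0271 yl 34.8 yw 33.8 zw 137.3 N814 knob -0.0 262.9 z 162.6 F[ 0.5 -0.9 -2.1] gap 32.6
est y 31.3 v -63 mm/s bias -0.0017 cost 0.2
tilts [ 0.0148 -0.025  -0.0188 -0.0085  0.0323] y [  3. -26. -31. -31. -39.] v [-54. -31.   0.   0. -51.]
tilt 0.0271->0.0148: total mm x 0.1 y 1.0 z -3.3  per row /5: 0.03 0.20 -0.65
```

```bash
python3 -m jog '{"grip":[-1,-1,-1,-1,-1],"offset":[[0,0.0002,-0.0007],[0,0.0002,-0.0007],[0,0.0002,-0.0007],[0,0.0002,-0.0007],[0,0.0001,-0.0005]],"rot":[[0,0,0],[0,0,0],[0,0,0],[0,0,0],[0,0,0.0]]}' 30
python3 ctl.py -35.4 0.06
```

```text
clock: 9.6
eef_pos: [573.9, 254.3, 159.8]
eef_rot: [-2.143, 1.567, -2.266]
wrist_force: [-0.8, 0.3, -0.9]
finger_gap: 33.2
9.60 tilt 0.0166 yl 11.7 yw 11.1 zw 137.9 N774 knob -0.0 263.8 z 159.8 F[-0.8  0.3 -0.9] gap 33.2
9.65 tilt 0.0164 yl 10.5 yw 9.9 zw 136.9 N854 knob -0.0 263.8 z 159.8 F[-0.3 -0.5 -1.8] gap 32.7
est y 9.1 v -24 mm/s bias -0.0061 cost 1.3
tilts [ 0.0339 -0.032  -0.0315 -0.027  -0.0251] y [ -3. -33. -37. -35. -35.] v [-36. -36.   2.   2.   0.]
tilt 0.0164->0.0339: total mm x -0.2 y -1.4 z 4.6  per row /5: -0.04 -0.28 0.92
```

```bash
python3 -m jog '{"grip":[-1,-1,-1,-1,-1],"offset":[[0,-0.0004,0.0015],[0,-0.0004,0.0012],[0,-0.0003,0.001],[0,0,0],[0,0,0]],"rot":[[0,0,0],[0,0,0],[0,0,0],[0,0,0],[0,0,0.0]]}' 30
python3 ctl.py -35.4 0.06
```

```text
clock: 10.2
eef_pos: [573.7, 253.0, 164.0]
eef_rot: [-2.199, 1.567, -2.322]
wrist_force: [-3.0, -1.7, -0.7]
finger_gap: 32.6
10.20 tilt 0.0323 yl -5.1 yw -6.3 zw 137.6 N787 knob -0.0 262.5 z 164.0 F[-3.  -1.7 -0.7] gap 32.6
10.25 tilt 0.0325 yl -7.5 yw -8.7 zw 136.5 N1022 knob -0.0 262.5 z 164.0 F[-3.3 -0.1 -1.3] gap 32.5
est y -10.0 v -53 mm/s bias -0.0047 cost 0.8
tilts [-0.0465 -0.0302 -0.0264 -0.0264 -0.0264] y [-38. -38. -35. -35. -35.] v [-33.   8.   0.   0.   0.]
tilt 0.0325->-0.0465: total mm x 0.7 y 5.7 z -21.0  per row /5: 0.15 1.15 -4.19
```

```bash
python3 -m jog '{"grip":[-1,-1,-1,-1,-1],"offset":[[0.0002,0.0013,-0.0045],[0.0002,0.0013,-0.0045],[0.0002,0.0012,-0.0045],[0.0001,0.0011,-0.0045],[0,0.0005,-0.002]],"rot":[[0,0,0],[0,0,0],[0,0,0],[0,0,0],[0,0,0.0]]}' 30
python3 ctl.py -35.4 0.06
```

```text
clock: 10.8
eef_pos: [574.5, 259.0, 142.6]
eef_rot: [-2.171, 1.567, -2.293]
wrist_force: [-0.6, -1.4, -0.8]
finger_gap: 32.2
10.80 tilt -0.0483 yl -39.7 yw -37.8 zw 139.1 N934 knob -0.0 268.5 z 142.6 F[-0.6 -1.4 -0.8] gap 32.2
10.85 tilt -0.0490 yl -40.4 yw -38.6 zw 138.2 N1048 knob -0.0 268.5 z 142.4 F[-0.2  0.5 -1.1] gap 32.7
est y -41.9 v -18 mm/s bias -0.0014 cost 0.4
tilts [-0.0381 -0.028  -0.0279 -0.0279 -0.0279] y [-41. -36. -35. -35. -35.] v [9. 4. 0. 0. 0.]
tilt -0.0490->-0.0381: total mm x -0.1 y -0.7 z 2.9  per row /5: -0.02 -0.14 0.59
```

Nearly stopped, and within about 5 mm of the ring centre.

```bash
python3 -m jog '{"grip":[-1,-1,-1,-1,-1],"offset":[[0,0,0.0003],[0,-0.0001,0.0006],[0,-0.0002,0.0007],[0,-0.0002,0.0007],[0,-0.0001,0.0006]],"rot":[[0,0,0],[0,0,0],[0,0,0],[0,0,0],[0,0,0.0]]}' 30
python3 ctl.py -35.4 0.06
```

```text
clock: 11.4
eef_pos: [574.4, 258.1, 146.3]
eef_rot: [-2.201, 1.567, -2.324]
wrist_force: [-1.7, -1.6, -0.9]
finger_gap: 32.8
11.40 tilt -0.0343 yl -39.5 yw -38.2 zw 138.6 N934 knob -0.0 267.6 z 146.3 F[-1.7 -1.6 -0.9] gap 32.8
11.45 tilt -0.0340 yl -39.2 yw -38.0 zw 137.7 N1052 knob -0.0 267.6 z 146.4 F[-2.4 -0.9 -0.1] gap 32.7
est y -38.8 v 8 mm/s bias -0.0032 cost 0.6
tilts [-0.0274 -0.0274 -0.0274 -0.0274 -0.0274] y [-36. -35. -35. -35. -35.] v [3. 0. 0. 0. 0.]
tilt -0.0340->-0.0274: total mm x -0.1 y -0.4 z 1.8  per row /5: -0.01 -0.09 0.35
```

```bash
python3 -m jog '{"grip":[-1,-1,-1,-1,-1],"offset":[[0,-0.0001,0.0008],[0,-0.0001,0.0006],[0,-0.0001,0.0004],[0,0,0],[0,0,0]],"rot":[[0,0,0],[0,0,0],[0,0,0],[0,0,0],[0,0,0.0]]}' 30
python3 ctl.py -35.4 0.06
```

```text
clock: 12.0
eef_pos: [574.3, 257.6, 148.2]
eef_rot: [-2.212, 1.567, -2.335]
wrist_force: [-1.4, -1.9, -0.6]
finger_gap: 33.0
12.00 tilt -0.0273 yl -39.3 yw -38.2 zw 138.4 N933 knob -0.0 267.1 z 148.2 F[-1.4 -1.9 -0.6] gap 33.0
12.05 tilt -0.0274 yl -39.3 yw -38.2 zw 137.5 N1048 knob -0.0 267.1 z 148.2 F[-1.7 -1.7 -0.9] gap 33.1
est y -39.2 v 0 mm/s bias 0.0008 cost 0.0
tilts [-0.0418 -0.0344 -0.0347 -0.0355 -0.0355] y [-39. -37. -35. -35. -35.] v [1. 5. 0. 0. 0.]
tilt -0.0274->-0.0418: total mm x 0.1 y 0.9 z -3.9  per row /5: 0.02 0.19 -0.78
```

The rotor stands still at y = -38.2, 4 mm off the ring centre, with the tilt balanced (-0.027 against -0.0257). I'll hold.

```bash
python3 -m jog '{"grip":[-1,-1,-1,-1,-1],"offset":[[0,0,0.0002],[0,0,0],[0,0,0],[0,0,0],[0,0,0]],"rot":[[0,0,0],[0,0,0],[0,0,0],[0,0,0],[0,0,0.0]]}' 30
python3 -m jog '{"grip":[-1,-1,-1,-1,-1],"offset":[[0,0,0],[0,0,0],[0,0,0],[0,0,0],[0,0,0]],"rot":[[0,0,0],[0,0,0],[0,0,0],[0,0,0],[0,0,0.0]]}' 30
python3 ctl.py -35.4 0.06
```

```text
clock: 12.6
eef_pos: [574.3, 257.6, 148.3]
eef_rot: [-2.205, 1.566, -2.328]
wrist_force: [-2.1, -2.1, -0.8]
finger_gap: 32.7
clock: 13.1
eef_pos: [574.3, 257.6, 148.3]
eef_rot: [-2.21, 1.566, -2.333]
wrist_force: [-2.2, -0.9, -1.3]
finger_gap: 32.5
13.10 tilt -0.0269 yl -39.4 yw -38.4 zw 138.3 N934 knob -0.0 267.1 z 148.3 F[-2.2 -0.9 -1.3] gap 32.5
13.15 tilt -0.0268 yl -39.3 yw -38.3 zw 137.4 N1054 knob -0.0 267.1 z 148.3 F[-2.4 -1.3 -1.3] gap 32.5
est y -39.3 v 0 mm/s bias 0.0000 cost 0.0
tilts [-0.0411 -0.0338 -0.0329 -0.0329 -0.0329] y [-39. -37. -35. -35. -35.] v [1. 5. 0. 0. 0.]
tilt -0.0268->-0.0411: total mm x 0.1 y 0.9 z -3.8  per row /5: 0.02 0.19 -0.76
```

Run:
```python
from h import *
c=manip.camera('top');cv2.imwrite('pics/t2.png',cv2.resize(c['image'][90:270,250:520,::-1],None,fx=2.5,fy=2.5))
```

```text
(no output)
```

View pics/t2.png

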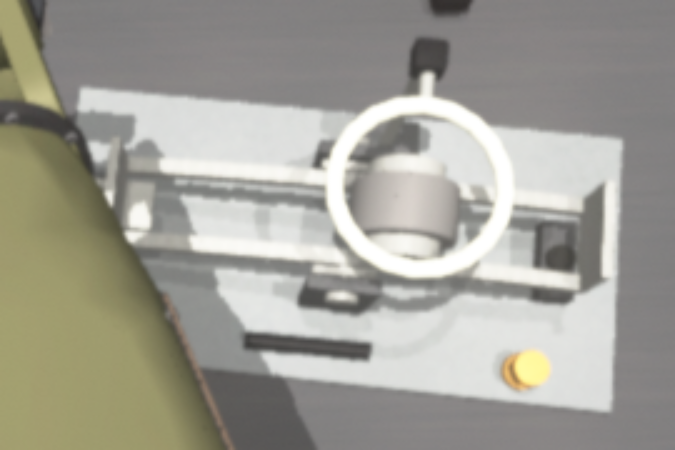

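The rotor at crop (405,203) sits inside the ring at (420,187). The offset matches the parallax of the ring, which is 80 mm higher. I'll keep holding.

```bash
H='x'
python3 -m jog '{"grip":[-1,-1,-1,-1,-1],"offset":[[0,0,0],[0,0,0],[0,0,0],[0,0,0],[0,0,0]],"rot":[[0,0,0],[0,0,0],[0,0,0],[0,0,0],[0,0,0]]}' 30 | grep -E 'clock|pos'
python3 -m jog '{"grip":[-1,-1,-1,-1,-1],"offset":[[0,0,0],[0,0,0],[0,0,0],[0,0,0],[0,0,0]],"rot":[[0,0,0],[0,0,0],[0,0,0],[0,0,0],[0,0,0]]}' 30 | grep -E 'clock|pos'
python3 -m jog '{"grip":[-1,-1,-1,-1,-1],"offset":[[0,0,0],[0,0,0],[0,0,0],[0,0,0],[0,0,0]],"rot":[[0,0,0],[0,0,0],[0,0,0],[0,0,0],[0,0,0]]}' 30 | grep -E 'clock|pos'
python3 -m jog '{"grip":[-1,-1,-1,-1,-1],"offset":[[0,0,0],[0,0,0],[0,0,0],[0,0,0],[0,0,0]],"rot":[[0,0,0],[0,0,0],[0,0,0],[0,0,0],[0,0,0]]}' 30 | grep -E 'clock|pos'
python3 ctl.py 145 0.06
```

```text
clock: 13.75
eef_pos: [574.3, 257.6, 148.3]
clock: 14.25
eef_pos: [574.3, 257.6, 148.3]
clock: 14.75
eef_pos: [574.3, 257.6, 148.3]
clock: 15.25
eef_pos: [574.3, 257.6, 148.3]
15.25 tilt -0.0267 yl -39.3 yw -38.3 zw 138.3 N933 knob -0.0 267.1 z 148.3 F[-1.2 -1.8 -0.2] gap 33.0
15.30 tilt -0.0268 yl -39.2 yw -38.2 zw 137.4 N1053 knob -0.0 267.1 z 148.3 F[-1.7 -1.2 -0.7] gap 32.8
est y -39.2 v 0 mm/s bias -0.0000 cost 0.0
tilts [-0.068  -0.0132  0.0588  0.0418  0.0378] y [-36.   7.  65.  98. 145.] v [30. 95. 79. 50.  0.]
tilt -0.0268->-0.0680: total mm x 0.3 y 2.6 z -11.1  per row /5: 0.06 0.51 -2.21
```

```bash
python3 -m jog '{"grip":[-1,-1,-1,-1,-1],"offset":[[0,0,0],[0,0,0],[0,0,0],[0,0,0],[0,0,0]],"rot":[[0,0,0],[0,0,0],[0,0,0],[0,0,0],[0,0,0]]}' 30 | grep -E 'clock|pos'
python3 -m jog '{"grip":[-1,-1,-1,-1,-1],"offset":[[0,0,0],[0,0,0],[0,0,0],[0,0,0],[0,0,0]],"rot":[[0,0,0],[0,0,0],[0,0,0],[0,0,0],[0,0,0]]}' 30 | grep -E 'clock|pos'
python3 -m jog '{"grip":[-1,-1,-1,-1,-1],"offset":[[0,0,0],[0,0,0],[0,0,0],[0,0,0],[0,0,0]],"rot":[[0,0,0],[0,0,0],[0,0,0],[0,0,0],[0,0,0]]}' 30 | grep -E 'clock|pos'
python3 -m jog '{"grip":[-1,-1,-1,-1,-1],"offset":[[0,0,0],[0,0,0],[0,0,0],[0,0,0],[0,0,0]],"rot":[[0,0,0],[0,0,0],[0,0,0],[0,0,0],[0,0,0]]}' 30 | grep -E 'clock|pos'
python3 ctl.py 145 0.06
```

```text
clock: 15.85
eef_pos: [574.3, 257.6, 148.3]
clock: 16.35
eef_pos: [574.3, 257.6, 148.3]
clock: 16.85
eef_pos: [574.3, 257.6, 148.3]
clock: 17.35
eef_pos: [574.3, 257.6, 148.3]
17.35 tilt -0.0268 yl -39.3 yw -38.3 zw 138.2 N940 knob -0.0 267.1 z 148.3 F[-2.6 -1.5 -0.5] gap 32.6
17.40 tilt -0.0268 yl -39.2 yw -38.2 zw 137.4 N1047 knob -0.0 267.1 z 148.3 F[-2.9 -1.2 -1.8] gap 33.0
est y -39.2 v 0 mm/s bias -0.0000 cost 0.0
tilts [-0.0682 -0.0125  0.0591  0.04    0.0377] y [-36.   7.  65.  98. 145.] v [30. 95. 78. 51.  0.]
tilt -0.0268->-0.0682: total mm x 0.3 y 2.6 z -11.1  per row /5: 0.07 0.51 -2.22
```

Held for more than 5 s. I'll roll it back now.

```bash
python3 -m jog '{"grip":[-1,-1,-1,-1,-1],"offset":[[0,0.0005,-0.002],[0.0001,0.0005,-0.002],[0.0001,0.0005,-0.002],[0,0.0004,-0.0015],[0,0.0002,-0.001]],"rot":[[0,0,0],[0,0,0],[0,0,0],[0,0,0],[0,0,0]]}' 30 | grep -E 'clock|pos'
python3 ctl.py 145 0.06
```

```text
clock: 17.95
eef_pos: [574.6, 259.8, 139.1]
17.95 tilt -0.0613 yl -35.6 yw -33.3 zw 139.6 N920 knob -0.0 269.4 z 139.1 F[-1.9 -1.4 -0.2] gap 33.1
18.00 tilt -0.0618 yl -33.9 yw -31.6 zw 138.5 N1077 knob -0.0 269.4 z 138.9 F[-1.3 -0.1 -0.6] gap 32.6
est y -32.3 v 40 mm/s bias -0.0004 cost 0.0
tilts [-0.0074  0.0159  0.0363  0.0602  0.0774] y [ -2.  36.  71. 106. 141.] v [68. 60. 57. 57. 62.]
tilt -0.0618->-0.0074: total mm x -0.5 y -3.6 z 14.6  per row /5: -0.09 -0.71 2.91
```

```bash
python3 -m jog '{"grip":[-1,-1,-1,-1,-1],"offset":[[-0.0001,-0.0007,0.003],[-0.0001,-0.0007,0.003],[-0.0001,-0.0007,0.003],[-0.0001,-0.0007,0.003],[-0.0001,-0.0005,0.002]],"rot":[[0,0,0],[0,0,0],[0,0,0],[0,0,0],[0,0,0]]}' 30 | grep -E 'clock|pos'
python3 ctl.py 145 0.06
```

```text
clock: 18.55
eef_pos: [574.1, 256.1, 154.4]
18.55 tilt -0.0041 yl -1.7 yw -1.6 zw 137.7 N785 knob -0.0 265.6 z 154.4 F[-0.9 -1.4 -2.3] gap 33.0
18.60 tilt -0.0030 yl 1.0 yw 1.1 zw 136.8 N928 knob -0.0 265.6 z 154.6 F[-2.6 -2.9 -1.6] gap 32.4
est y 4.2 v 61 mm/s bias -0.0020 cost 0.2
tilts [0.0097 0.0406 0.058  0.0597 0.0597] y [ 33.  70. 105. 145. 145.] v [58. 60. 58.  0.  0.]
tilt -0.0030->0.0097: total mm x -0.1 y -1.0 z 3.4  per row /5: -0.02 -0.19 0.67
```

```bash
python3 -m jog '{"grip":[-1,-1,-1,-1,-1],"offset":[[0,-0.0002,0.0006],[0,-0.0002,0.0006],[0,-0.0002,0.0007],[0,-0.0002,0.0007],[0,-0.0002,0.0006]],"rot":[[0,0,0],[0,0,0],[0,0,0],[0,0,0],[0,0,0]]}' 30 | grep -E 'clock|pos'
python3 ctl.py 145 0.06
```

```text
clock: 19.15
eef_pos: [574.0, 255.3, 157.3]
19.15 tilt 0.0072 yl 22.9 yw 22.6 zw 137.6 N771 knob -0.0 264.8 z 157.3 F[-2.1 -1.1 -1.5] gap 32.5
19.20 tilt 0.0074 yl 24.4 yw 24.1 zw 136.8 N827 knob -0.0 264.7 z 157.4 F[-1.7 -0.9 -1.4] gap 32.5
est y 25.6 v 25 mm/s bias 0.0034 cost 0.4
tilts [-0.016   0.0593  0.0692  0.0692  0.0692] y [ 41.  89. 129. 145. 145.] v [50. 82. 60.  0.  0.]
tilt 0.0074->-0.0160: total mm x 0.2 y 1.7 z -6.2  per row /5: 0.04 0.34 -1.24
```

```bash
python3 -m jog '{"grip":[-1,-1,-1,-1,-1],"offset":[[0,0.0003,-0.0012],[0,0.0003,-0.0012],[0,0.0003,-0.0012],[0,0.0002,-0.001],[0,0,-0.0002]],"rot":[[0,0,0],[0,0,0],[0,0,0],[0,0,0],[0,0,0]]}' 30 | grep -E 'clock|pos'
python3 ctl.py 145 0.06
```

```text
clock: 19.75
eef_pos: [574.2, 256.7, 152.2]
19.75 tilt -0.0122 yl 41.0 yw 41.4 zw 136.6 N761 knob -0.0 266.2 z 152.2 F[-0.6 -1.3 -0.5] gap 32.8
19.80 tilt -0.0123 yl 43.8 yw 44.3 zw 135.5 N818 knob -0.0 266.2 z 152.2 F[-0.9 -0.6 -1.3] gap 32.6
est y 46.7 v 62 mm/s bias 0.0030 cost 0.4
tilts [0.0626 0.0518 0.0519 0.0519 0.0519] y [ 84. 113. 145. 145. 145.] v [68. 44.  0.  0.  0.]
tilt -0.0123->0.0626: total mm x -0.8 y -6.1 z 19.7  per row /5: -0.15 -1.21 3.94
```

```bash
python3 -m jog '{"grip":[-1,-1,-1,-1,-1],"offset":[[-0.0002,-0.0012,0.0043],[-0.0002,-0.0012,0.0042],[-0.0002,-0.0013,0.004],[-0.0001,-0.0013,0.004],[-0.0001,-0.0006,0.002]],"rot":[[0,0,0],[0,0,0],[0,0,0],[0,0,0],[0,0,0]]}' 30 | grep -E 'clock|pos'
python3 ctl.py 145 0.06
```

```text
clock: 20.35
eef_pos: [573.4, 250.5, 172.4]
20.35 tilt 0.0648 yl 85.2 yw 82.8 zw 140.6 N922 knob -0.0 259.9 z 172.4 F[-0.  -1.5 -4.4] gap 32.7
20.40 tilt 0.0655 yl 87.9 yw 85.5 zw 139.9 N920 knob -0.0 259.8 z 172.6 F[-1.4 -2.1 -2.3] gap 32.6
est y 91.1 v 57 mm/s bias 0.0005 cost 0.2
tilts [0.0422 0.0423 0.0423 0.0423 0.0423] y [116. 145. 145. 145. 145.] v [60.  0.  0.  0.  0.]
tilt 0.0655->0.0422: total mm x 0.3 y 2.1 z -6.1  per row /5: 0.05 0.41 -1.21
```

```bash
python3 -m jog '{"grip":[-1,-1,-1,-1,-1],"offset":[[0,0.0003,-0.0008],[0,0.0002,-0.0007],[0,0.0002,-0.0006],[0,0,0],[0,0,0]],"rot":[[0,0,0],[0,0,0],[0,0,0],[0,0,0],[0,0,0]]}' 30 | grep -E 'clock|pos'
python3 ctl.py 145 0.06
```

```text
clock: 20.95
eef_pos: [573.5, 251.5, 169.4]
20.95 tilt 0.0533 yl 104.4 yw 102.4 zw 139.4 N918 knob -0.0 261.0 z 169.4 F[-0.1 -0.9 -2.5] gap 32.7
21.00 tilt 0.0533 yl 105.5 yw 103.6 zw 138.7 N938 knob -0.0 261.0 z 169.5 F[ 0.6 -0.7 -3.6] gap 32.7
est y 106.3 v 17 mm/s bias 0.0054 cost 1.1
tilts [0.0077 0.0077 0.0077 0.0077 0.0077] y [125. 145. 145. 145. 145.] v [83.  0.  0.  0.  0.]
tilt 0.0533->0.0077: total mm x 0.5 y 3.8 z -12.0  per row /5: 0.10 0.75 -2.40
```

```bash
python3 -m jog '{"grip":[-1,-1,-1,-1,-1],"offset":[[0,0.0004,-0.0013],[0,0.0003,-0.001],[0,0.0002,-0.0006],[0,0,0],[0,0,0]],"rot":[[0,0,0],[0,0,0],[0,0,0],[0,0,0],[0,0,0]]}' 30 | grep -E 'clock|pos'
python3 ctl.py 145 0.06
```

```text
clock: 21.55
eef_pos: [573.7, 252.5, 166.3]
21.55 tilt 0.0414 yl 124.6 yw 123.2 zw 137.5 N909 knob -0.0 262.0 z 166.3 F[ 1.2 -1.5 -2.7] gap 32.7
21.60 tilt 0.0414 yl 127.9 yw 126.4 zw 136.7 N913 knob -0.0 262.0 z 166.4 F[ 0.6 -0.7 -2.4] gap 32.4
est y 131.3 v 73 mm/s bias 0.0017 cost 0.1
tilts [0.0415 0.0415 0.0415 0.0415 0.0415] y [145. 145. 145. 145. 145.] v [0. 0. 0. 0. 0.]
tilt 0.0414->0.0415: total mm x -0.0 y -0.0 z 0.0  per row /5: -0.00 -0.00 0.00
```

```bash
python3 -m jog '{"grip":[-1,-1,-1,-1,-1],"offset":[[0,-0.0005,0.002],[0,-0.0003,0.001],[0,0,0],[0,0,0],[0,0,0]],"rot":[[0,0,0],[0,0,0],[0,0,0],[0,0,0],[0,0,0]]}' 30 | grep -E 'clock|pos'
python3 ctl.py 145 0.06
```

```text
clock: 22.15
eef_pos: [573.6, 251.5, 169.6]
22.15 tilt 0.0537 yl 145.2 yw 143.3 zw 138.4 N942 knob -0.0 260.9 z 169.6 F[ 0.9 -0.7 -3.2] gap 32.5
22.20 tilt 0.0535 yl 144.9 yw 143.1 zw 137.5 N889 knob -0.0 260.9 z 169.5 F[-0.4 -0.6 -3.4] gap 32.6
est y 145.0 v 0 mm/s bias 0.0001 cost 0.0
tilts [0.0535 0.0535 0.0535 0.0535 0.0535] y [145. 145. 145. 145. 145.] v [0. 0. 0. 0. 0.]
tilt 0.0535->0.0535: total mm x -0.0 y -0.0 z 0.0  per row /5: -0.00 -0.00 0.00
```

```bash
python3 -m jog '{"grip":[-1,-1,-1,-1,-1],"offset":[[0.0001,0.0011,-0.003],[0.0002,0.0012,-0.004],[0.0002,0.0012,-0.004],[0.0002,0.0011,-0.004],[0.0001,0.001,-0.004]],"rot":[[0,0,0],[0,0,0],[0,0,0],[0,0,0],[0,0,0]]}' 30 | grep -E 'clock|pos'
python3 -m jog '{"grip":[-1,-1,-1,-1,-1],"offset":[[0.0001,0.0009,-0.004],[0.0001,0.0008,-0.004],[0.0001,0.0008,-0.004],[0.0001,0.0007,-0.004],[0,0.0005,-0.003]],"rot":[[0,0,0],[0,0,0],[0,0,0],[0,0,0],[0,0,0]]}' 30 | grep -E 'clock|pos'
python3 ctl.py 145 0.06
```

```text
clock: 22.75
eef_pos: [574.3, 257.5, 149.1]
clock: 23.25
eef_pos: [574.9, 262.0, 128.3]
23.25 tilt -0.1013 yl 145.0 yw 147.3 zw 115.7 N847 knob -0.0 271.6 z 128.3 F[ 1.5  0.6 -2.8] gap 32.8
23.30 tilt -0.1027 yl 145.1 yw 147.4 zw 114.8 N775 knob -0.0 271.6 z 127.9 F[ 2.7  2.5 -2.9] gap 33.0
est y 145.0 v 0 mm/s bias 0.0000 cost 0.0
tilts [-0.1027 -0.1027 -0.1027 -0.1027 -0.1027] y [145. 145. 145. 145. 145.] v [0. 0. 0. 0. 0.]
tilt -0.1027->-0.1027: total mm x -0.0 y -0.0 z 0.0  per row /5: -0.00 -0.00 0.00
```

```bash
python3 -m jog '{"grip":[-1,-1,-1,-1,-1],"offset":[[0,0.0005,-0.0025],[0,0.0004,-0.0025],[0,0.0003,-0.002],[0,0.0002,-0.0015],[0,0.0001,-0.001]],"rot":[[0,0,0],[0,0,0],[0,0,0],[0,0,0],[0,0,0]]}' 30
python3 ctl.py 145 0.06 | head -2
```

```text
clock: 23.85
eef_pos: [575.1, 263.6, 118.5]
eef_rot: [-1.935, 1.569, -2.058]
wrist_force: [0.1, 0.8, -1.7]
finger_gap: 32.8
23.85 tilt -0.1372 yl 145.0 yw 147.8 zw 110.4 N788 knob -0.0 273.2 z 118.5 F[ 0.1  0.8 -1.7] gap 32.8
23.90 tilt -0.1377 yl 145.0 yw 147.7 zw 109.6 N722 knob -0.0 273.2 z 118.4 F[ 1.7  1.2 -1.9] gap 32.8
```

On the rest. I'll ease off the last half millimetre, open, and lift clear straight up.

```bash
python3 -m jog '{"grip":[-1,-0.2,0.2,0.6,1],"offset":[[0,0,-0.0006],[0,0,0],[0,0,0],[0,0,0],[0,0,0]],"rot":[[0,0,0],[0,0,0],[0,0,0],[0,0,0],[0,0,0]]}' 30 | grep -E 'clock|pos|gap'
python3 -m jog '{"grip":[1,1,1,1,1],"offset":[[0,0,0],[0,0,0],[0,0,0.01],[0,0,0.02],[0,0,0.03]],"rot":[[0,0,0],[0,0,0],[0,0,0],[0,0,0],[0,0,0]]}' 30 | grep -E 'clock|pos|gap'
python3 -m jog '{"grip":[1,1,1,1,1],"offset":[[0,0,0.03],[0,0,0.03],[0,0,0.03],[0,0,0.01],[0,0,0]],"rot":[[0,0,0],[0,0,0],[0,0,0],[0,0,0],[0,0,0]]}' 30
python3 - <<'E'
from h import *
print(rotor('top'),rotor('scene'))
c=manip.camera('scene');cv2.imwrite('pics/s2.png',c['image'][:,:,::-1])
W=cloud(c); P=(W-O)@B.T
k=(c['image'].max(-1)<60)&(abs(P[...,0])<20)&(abs(P[...,1]-270)<25)&(P[...,2]>115)&(P[...,2]<180)
print('knob top z',np.nanmax(P[k][:,2]) if k.any() else None, np.median(P[k],0) if k.any() else 0)
E
```

```text
clock: 24.45
eef_pos: [575.3, 263.7, 118.9]
finger_gap: 58.2
clock: 24.95
eef_pos: [573.7, 262.9, 177.9]
finger_gap: 93.6
clock: 25.45
eef_pos: [573.8, 263.0, 289.0]
eef_rot: [-0.764, 1.569, -0.887]
wrist_force: [0.2, -0.8, -0.5]
finger_gap: 93.7
(np.float64(147.660694434479), np.float64(110.1831673159377), 788) (np.float64(148.90101379730106), np.float64(109.47678431979607), 725)
knob top z 154.59010733674003 [  3.51360149 267.04797965 147.69798426]
```

View pics/s2.png

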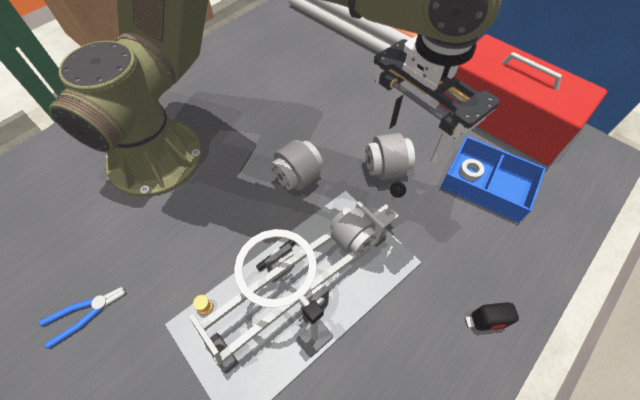

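The scene is back as at the start. The rotor (352,228) lies at the knob-end stop and the knob (398,189) is free, with the gripper well above it. The fitted y, 147.7, and z, 110.2, match the rest pose. I'll hand in.

```bash
python3 -c "
from h import *
print(manip.sign_off(), manip.read_state()['clock'])"
```

```text
the job is handed in; nothing more can be done
the job is handed in; nothing more can be done
```

The job is done and handed in at about 25.5 s of the 59 s allowed; no verdict is reported.

- **Under the ring lamp:** I tilted the cradle by the knob and the rotor rolled at up to about 65 mm/s by my estimate. It stood still at y = -38.2 mm, 4 mm from the ring's measured centre at -34.5 mm. It held there for more than 5 s (12.0 to 17.4 s) with no measurable drift.
- **Rolling back:** It returned at about 60 mm/s and met the knob-end stop at an estimated 0.08 to 0.1 m/s. I then set the cradle down on its rest, let go and lifted the gripper clear.
- **Last checks:** The rotor is at y = 147.7 mm, z = 110.2 mm, the same as at the start. The cradle tilt was -0.138 rad just before I let go. The gripper is open, well above the knob, with no contact force.
- **Disagreements:** The two cameras differed by a steady 1.2 mm in the rotor's y. The real drag while rolling looked a little higher than the model's 0.012 rad, which I corrected for at each step. My first grasp sat 4 mm too high on the knob, so I redid it before lifting.

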